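Take the stepped plug gauge out of the interlocking gauge rack

TASK

Lift the stepped plug gauge straight up out of the interlocking rack, and set it down upright in the middle of the dark granite inspection plate; lower it until it stands on the plate before you let go. Leave the other two gauges in the rack and do not tip the stepped one over.

Things in the scene. Friction and masses are not known exactly. Their poses are not given: they have to be found in the camera images.
- stepped_grip (a point): Stepped plug gauge, the one to take (0.32-0.48 kg): upright steel plug, lower part 34 mm diameter, 25 mm high, on it a slender part 22 mm diameter, 50 mm high, on a grey block 60 (x) x 46 (y) x 30 mm high with a T-shaped tongue on each y side, 80 mm over both. Point: on the plug's axis, mid-height of the slender part, 80 mm above the block's underside; z up. Grip here, any direction.
- slim_grip (a point): Slim gauge, to be left in the rack: the same kind of block with a plain steel plug 22 mm in diameter and 75 mm high. Point on the axis, 80 mm above the block's underside, 25 mm below the top; z up.
- thick_grip (a point): Thick gauge, to be left in the rack: the same kind of block with a plain steel plug 34 mm in diameter and 75 mm high. Point on the axis, 80 mm above the block's underside, 25 mm below the top; z up.
- rack: Fixed dark rack, 318 (y) x 80 (x) mm; origin: middle of its underside, z up. Three gauges in any order along its y, 92 mm apart, on its 6 mm floor; their tongues sit with 2 mm play in upright slots of posts that end flush with the blocks, 36 mm up. So a block leaves only straight up: free of the slots after 30 mm; lifted 120 mm or more it passes over the other gauges (tops at 111 mm).
- plate_mid (a point): Fixed dark granite inspection plate, 220 (x) x 240 (y) mm, 40 mm thick, on the table to the robot's right of the rack. Point: middle of its top face, z up. A small steel pipe nipple, 46 mm high and 30 mm wide, stands near one corner of the plate; the middle is clear.
There are look-alikes about, which are no part of the job. What is shaped like the part that bears stepped_grip but blue or purple is not meant.

How it is judged:
By the outcome, as a careful person would: the job done as asked, in the order asked, and still so for the second after the job is handed in, with the robot touching nothing.
It also fails if it takes over 40 s, if anything falls off the work surface, if the arm or the gripper's body presses on something with over 40 N, if the wrist force passes 120 N, or if a joint passes its speed limit or range.

ROBOT

A 7-joint arm with a two-finger parallel gripper is mounted at the origin on the work surface. World frame = base frame: x ahead of the robot, y to its left, z up, the work surface at z = 0. Lengths are in m, angles in degrees, forces in N, time in s.
With the tool pointing down it reaches from about 0.425 to 0.875 m from the base axis. Payload 9.9 kg.
Tool frame: the origin (TCP) lies between the finger pads; the fingertips stand 8 mm ahead of it and the grasp point (between the pads) lies 11 mm behind it; y points along the fingers, x is the direction in which the jaws open and shut, and the axes are right-handed (so a half turn about y gives the same grasp; the last joint's range is limited). The gripper opens to 85 mm and grips with 20 to 120 N. Pads are 22 mm wide; open, the fingers measure 114 mm over their backs; the gripper's body (76 mm by 85 mm) begins 54 mm behind the grasp point. The pads swing forward as they close: fully open they stand 13 mm farther back than shut.
Start: joints at [69.683, 32.985, 1.427, 82.34, -0.859, 64.687, -3.237], TCP at [0.181, -0.65, 0.239] pointing down, gripper open.
Joint ranges: [-157.87, 157.87], [-19.46, 123.44], [-87.15, 90], [11.01, 140.99], [-62.26, 242.26], [9.8, 113.94], [-161.44, 161.44]. Speed limits (degrees/s): [127.2, 127.2, 172.46, 172.46, 180, 180, 180].

INTERFACE

Orientations are given as a 3x3 rotation matrix whose columns are the frame's x, y, z axes.
In Python, from station import * gives the robot as it stands.
- The arm moves only by the tool arm_command, never from a script. Its argument "commands" is a list of rows, each a list of 7 numbers: the shift along the world's x, y, z normalised to -1 to 1, where 1 is 200 mm, then the turn, a rotation vector about the world's x, y, z normalised to -1 to 1, where 1 is 1.5 rad, then the closure, from 0 (fully open) to 1 (shut). A call has 1 to 12 rows; each row is the pose to reach, as a shift and turn from the pose commanded when the call began; what a row does not reach only later rows make up. A row lasts 1/10 s, in which the tool goes at most 50 mm and 8.59 degrees, less where a joint would pass 70% of its speed; a pose out of reach is approached as far as the arm can. A call with a number of a shift or a turn outside -1 to 1 is refused whole. A call with a gripper value outside its range is refused whole. The fingers move at their own pace and stop on an object; "newtons" is the grip in N (left out, the last holds). Time passes only in rows, so rows that repeat a pose let the fingers close. It gives the time, the measured TCP pose, the force and the opening at its end, in the units of the state.
- sense(): the state, without advancing time (a new reading comes with each control period).
- read_camera(name): name is "scene" or "side" or "wrist"; returns (picture, depth): 400x640x3 uint8, blue, green, red; 400x640 float32, m along the optical axis (not along the pixel's ray), 0 where there is no reading.
- calibration(name): a dict with "fx", "fy", "cx", "cy" (pixels), "R" (3x3) and "t" (3): a world point X has camera coordinates R X + t. Camera axes: x right, y down, z forward; pixel columns grow to the right and rows downward; lengths in m; the calibration is good to about 2 mm. A picture is of the moment at which its call begins: read the wrist's pose just before it. calibration takes no time and is no camera call; for the wrist camera it gives the pose at the moment of the call.
- hand_in(): hands the job in, once; it reports no verdict.
Trained networks look in the newest picture that a camera, given by its name, has taken for a name from the list of things; names that differ only in an ending like _2 or _b are one class to them, and where a whole thing is asked for, a point or a joint stands for the part that bears it (a point fixed in the world has none). Each returns a list of dicts, best first, with "p" (0 to 1); they miss things now and then, are a little off and sometimes report something else, mostly with a low value. They report only what shows in the picture. A call takes as long as a camera call. They do not tell look-alikes from the thing itself.
- search_frame(camera, thing): "location" ([column, row] in pixels, amid what is visible of it).
- landmark_of(camera, thing): "location" ([column, row] in pixels: a listed point, or the origin of a listed thing).
The state is a dict: "clock": time; "q": joint angles; "qd": joint speeds; "effort": joint torques, N m; "tcp_pos": TCP position; "ee_rot": TCP orientation; "ft_force": force on the tool from outside, world axes, zero at the start; "ft_torque": the same for the moment, N m; "finger_gap": finger opening in m.
Only numpy, scipy, OpenCV 4.12 (cv2) and the standard library are available. Lean on these libraries where they do the work, as an engineer would, in place of code of your own. Each camera call takes 0.05 s, during which the arm holds its last target.

## Working session

There is one attempt and no reset: what is moved stays moved. The work goes in short steps, Python scripts to look and compute and a tool call to move; the robot and the scene stay as the last step left them, time stands still between calls to the robot, and variables do not carry over. Pictures are saved under pics/ and viewed, and the job is handed in when it is done.

Besides the shell and the picture viewer there is one more tool, called as a command line: name --pt "numbers of a row" for each row, then --argument value for the rest. arm_command: Moves the arm, as the interface text tells. Its arguments: {"type":"object","properties":{"commands":{"type":"array"},"newtons":{"type":"number"}},"required":["commands"]}

```bash
mkdir -p pics; ls; cat > h.py <<'E'
from station import *
import numpy as np, cv2
def look(c,n):
    cal=calibration(c); p,d=read_camera(c); cv2.imwrite(f'pics/{n}.png',p); np.savez(f'pics/{n}.npz',p=p,d=d,**{k:np.array(v) for k,v in cal.items()}); return p,d,cal
def w(cal,d,u,v,z=None):
    z=d[int(round(v)),int(round(u))] if z is None else z
    X=np.array([(u-cal['cx'])/cal['fx']*z,(v-cal['cy'])/cal['fy']*z,z])
    return np.array(cal['R']).T@(X-np.array(cal['t']))
E
python3 - <<'E'
from h import *
s=sense(); print(s['clock'],s['tcp_pos'],s['ee_rot'],s['finger_gap'])
for c in ['scene','side']:
    p,d,cal=look(c,c+'0')
    for t in ['stepped_grip','plate_mid','rack']:
        for r in landmark_of(c,t)[:3]:
            u,v=r['location']; print(c,t,r['p'],u,v,w(cal,d,u,v).round(3))
E
```

```text
pics
0.0 [ 0.18044645 -0.64997297  0.23846379] [[ 2.67560961e-01 -5.50247308e-04  9.63540777e-01]
 [-9.63539546e-01  1.54485030e-03  2.67561502e-01]
 [-1.63575126e-03 -9.99998655e-01 -1.16843408e-04]] 0.08551438336567316
scene stepped_grip 0.84 383.3 137.2 [0.384 0.224 0.101]
scene stepped_grip 0.81 286.5 158.1 [ 0.411 -0.047  0.093]
scene stepped_grip 0.79 438.8 248.0 [0.743 0.252 0.093]
scene plate_mid 0.79 206.6 215.8 [ 0.526 -0.267  0.04 ]
scene rack 0.84 370.8 207.0 [0.559 0.151 0.028]
side stepped_grip 0.86 343.1 138.1 [0.656 0.354 0.087]
side stepped_grip 0.8 374.5 155.6 [0.734 0.248 0.084]
side stepped_grip 0.7 268.5 231.4 [ 0.401 -0.064  0.095]
side rack 0.81 312.3 202.5 [0.523 0.061 0.073]
```

View pics/scene0.png

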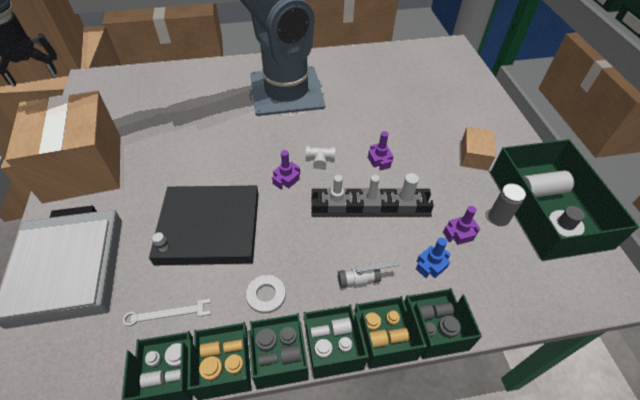

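View pics/side0.png

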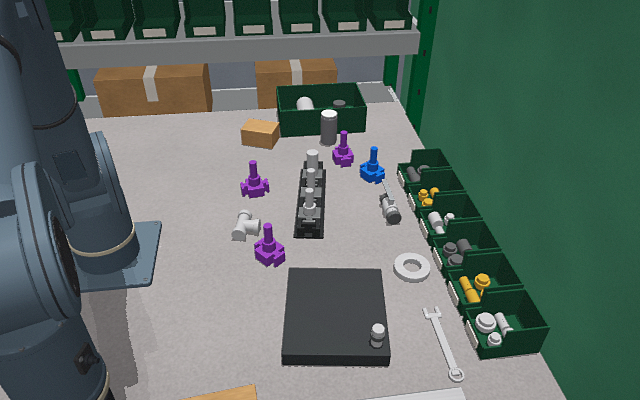

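```bash
python3 - <<'E'
from h import *
a=np.load('pics/scene0.npz');b=np.load('pics/side0.npz')
p=cv2.resize(a['p'][160:230,300:445],None,fx=4,fy=4,interpolation=3)
q=cv2.resize(b['p'][140:245,280:345],None,fx=3,fy=3,interpolation=3)
H=max(p.shape[0],q.shape[0]);f=lambda m:cv2.copyMakeBorder(m,0,H-m.shape[0],0,0,0)
cv2.imwrite('pics/crop0.png',np.hstack([f(p),f(q)]))
for n,a in (('scene',a),('side',b)):
    for u,v in ([(338,178),(338,182),(338,187),(374,178),(410,178),(338,203)] if n=='scene' else [(309,190),(309,195),(309,200),(311,172),(312,155)]):
        print(n,u,v,w(a,a['d'],u,v).round(4))
E
```

```text
scene 338 178 [0.5179 0.0681 0.1115]
scene 338 182 [0.5249 0.067  0.1045]
scene 338 187 [0.5273 0.0673 0.0881]
scene 374 178 [0.5329 0.1563 0.1116]
scene 410 178 [0.5479 0.2446 0.1118]
scene 338 203 [0.5368 0.068  0.0347]
side 309 190 [0.5146 0.0649 0.1124]
side 309 195 [0.5139 0.0591 0.1003]
side 309 200 [0.5136 0.0574 0.085 ]
side 311 172 [0.53   0.1483 0.1106]
side 312 155 [0.5429 0.2306 0.1122]
```

View pics/crop0.png

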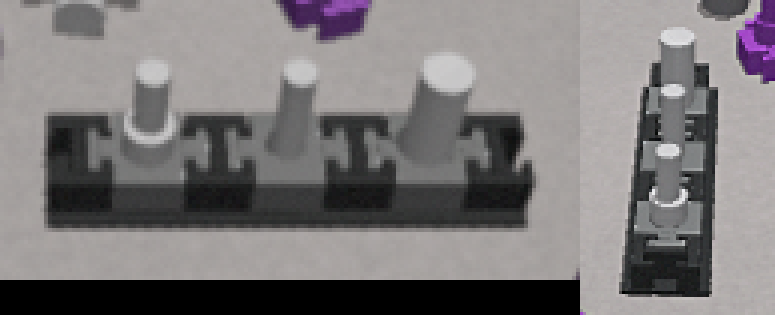

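The stepped gauge is the leftmost of the rack's three at scene (338,187): it has the white shoulder ring and a grey block. The middle one (374,187) is the slim gauge and the right one (410,186) the thick. The purple ones at (286,170), (380,150), (463,225) and the blue one at (434,258) are look-alikes standing outside the rack.

```bash
python3 - <<'E'
from h import *
for n in ['scene','side']:
    a=np.load(f'pics/{n}0.npz'); d=a['d']; v,u=np.mgrid[:400,:640]
    X=np.stack([(u-a['cx'])/a['fx']*d,(v-a['cy'])/a['fy']*d,d],-1); W=(X-a['t'])@a['R']
    for c in [(.519,.066),(.533,.156),(.547,.245)]:
        m=(d>0)&(np.hypot(W[...,0]-c[0],W[...,1]-c[1])<.025)
        P=W[m]; top=P[(P[:,2]>.1085)&(P[:,2]<.116)]
        (cx,cy),r=cv2.minEnclosingCircle(top[:,:2].astype(np.float32))
        side=P[(P[:,2]>.064)&(P[:,2]<.104)]
        # circle fit w known radius
        from scipy.optimize import least_squares
        R=.017 if c[1]>.2 else .011
        s=least_squares(lambda q:np.hypot(side[:,0]-q[0],side[:,1]-q[1])-R,c,loss='soft_l1',f_scale=.001).x
        print(n,c,'top',top.mean(0).round(4),len(top),np.round((cx,cy,r),4),'fit',s.round(4),len(side))
    m=(d>0)&(abs(W[...,2]-.04)<.006)&(W[...,1]<-.08)&(W[...,1]>-.5)&(W[...,0]>.3)&(W[...,0]<.75)
    m=cv2.morphologyEx(m.astype(np.uint8),cv2.MORPH_OPEN,np.ones((3,3)))
    k,l,st,_=cv2.connectedComponentsWithStats(m); i=1+st[1:,4].argmax()
    P=W[l==i]; print('plate',cv2.minAreaRect(P[:,:2].astype(np.float32)),np.median(P[:,2]))
E
```

```text
scene (0.519, 0.066) top [0.5178 0.0671 0.1104] 44 [0.5175 0.0669 0.0121] fit [0.516  0.0677] 91
scene (0.533, 0.156) top [0.533  0.1582 0.1104] 42 [0.5322 0.1571 0.0116] fit [0.5314 0.1586] 86
scene (0.547, 0.245) top [0.5485 0.2484 0.1104] 101 [0.5481 0.2486 0.0179] fit [0.5466 0.2494] 143
plate ((0.5346001386642456, -0.26931118965148926), (0.24095244705677032, 0.22177055478096008), 81.41314697265625) 0.03947833178671671
side (0.519, 0.066) top [0.5134 0.0654 0.1114] 35 [0.5136 0.0668 0.0119] fit [0.515  0.0683] 103
side (0.533, 0.156) top [0.5289 0.1549 0.1117] 35 [0.5285 0.1555 0.0119] fit [0.5299 0.1588] 89
side (0.547, 0.245) top [0.5452 0.2461 0.1113] 66 [0.545  0.2475 0.0198] fit [0.5455 0.2492] 122
plate ((0.5318896770477295, -0.26964250206947327), (0.24399594962596893, 0.2203950583934784), 81.58977508544922) 0.04080566751288112
```

```bash
python3 - <<'E'
from h import *
a=np.load('pics/scene0.npz')
for u,v in [(40,115),(15,130),(70,95),(110,105),(100,120),(110,185),(20,205),(120,160)]: print(u,v,w(a,a['d'],u,v).round(3))
E
```

```text
40 115 [ 0.228 -0.662  0.171]
15 130 [ 0.278 -0.71   0.171]
70 95 [ 0.153 -0.602  0.171]
110 105 [-0.017 -0.582 -0.   ]
100 120 [ 0.239 -0.522  0.144]
110 185 [ 0.362 -0.527  0.021]
20 205 [-0.226 -1.256 -0.659]
120 160 [ 0.249 -0.52   0.001]
```

arm_command --pt "0.1 0.08 0.25 0 0 0.05 0" --pt "0.35 0.28 0.31 0 0 0.1 0" --pt "0.6 0.5 0.31 0 0 0.15 0" --pt "0.8 0.68 0.31 0 0 0.19 0" --pt "0.9 0.75 0.31 0 0 0.19 0" --pt "0.9 0.75 0.31 0 0 0.19 0"

```text
clock: 1.0
tcp_pos: [0.3663, -0.4956, 0.3017]
ee_rot: [[0.534, 0.003, 0.845], [-0.845, 0.002, 0.534], [0.0, -1.0, 0.004]]
ft_force: [-0.5, 0.2, 0.4]
finger_gap: 0.0853
```

arm_command --pt "0.18 0.2 0 0 0 0.05 0" --pt "0.35 0.42 0 0 0 0.1 0" --pt "0.53 0.65 0 0 0 0.15 0" --pt "0.7 0.88 0 0 0 0.19 0" --pt "0.7 0.9 0 0 0 0.19 0" --pt "0.7 0.9 0 0 0 0.19 0"

```text
clock: 1.6
tcp_pos: [0.5036, -0.3155, 0.3014]
ee_rot: [[0.75, 0.002, 0.661], [-0.661, 0.002, 0.75], [-0.0, -1.0, 0.003]]
ft_force: [-0.2, 0.5, 0.5]
finger_gap: 0.0854
```

arm_command --pt "0.02 0.25 0 0 0 0.05 0" --pt "0.04 0.5 0 0 0 0.1 0" --pt "0.06 0.75 0 0 0 0.15 0" --pt "0.08 1 0 0 0 0.19 0" --pt "0.08 1 0 0 0 0.19 0" --pt "0.08 1 0 0 0 0.19 0"

```text
clock: 2.2
tcp_pos: [0.5165, -0.1203, 0.3015]
ee_rot: [[0.903, 0.0, 0.429], [-0.429, -0.001, 0.903], [0.0, -1.0, -0.0]]
ft_force: [0.1, -1.2, -0.3]
finger_gap: 0.0856
```

arm_command --pt "0 0.25 0 0 0 0.05 0" --pt "0 0.5 0 0 0 0.1 0" --pt "0 0.75 -0.05 0 0 0.15 0" --pt "0 0.94 -0.1 0 0 0.183 0" --pt "0 0.94 -0.1 0 0 0.183 0" --pt "0 0.94 -0.1 0 0 0.183 0"

```text
clock: 2.8
tcp_pos: [0.5169, 0.066, 0.2809]
ee_rot: [[0.985, -0.001, 0.171], [-0.171, -0.001, 0.985], [-0.001, -1.0, -0.001]]
ft_force: [0.5, -0.6, -0.1]
finger_gap: 0.0855
```

```bash
python3 - <<'E'
from h import *
s=sense(); print(s['clock'],s['tcp_pos'],np.round(s['ee_rot'],4),s['q'])
look('wrist','wrist0')
a=np.load('pics/wrist0.npz'); d=a['d']; v,u=np.mgrid[:400,:640]
X=np.stack([(u-a['cx'])/a['fx']*d,(v-a['cy'])/a['fy']*d,d],-1); W=(X-a['t'])@a['R']
for c in [(.5165,.067),(.531,.157),(.547,.247)]:
    m=(d>0)&(np.hypot(W[...,0]-c[0],W[...,1]-c[1])<.03)&(W[...,2]>.106)&(W[...,2]<.118)
    P=W[m]
    if len(P): print(c,P.mean(0),len(P),cv2.minEnclosingCircle(P[:,:2].astype(np.float32)))
E
```

```text
2.8 [0.51689615 0.06600568 0.2809135 ] [[ 9.852e-01 -8.000e-04  1.715e-01]
 [-1.715e-01 -1.000e-03  9.852e-01]
 [-6.000e-04 -1.000e+00 -1.100e-03]] [  6.1842353   18.94831459 -25.51941863 101.08815594   9.15712253
  62.06215967 -32.31629497]
(0.5165, 0.067) [0.51451037 0.06938157 0.11097277] 386 ((0.5144955515861511, 0.06888799369335175), 0.01087135262787342)
(0.531, 0.157) [0.52977249 0.15938896 0.11104823] 490 ((0.5297434329986572, 0.15947149693965912), 0.010956652462482452)
```

View pics/wrist0.png

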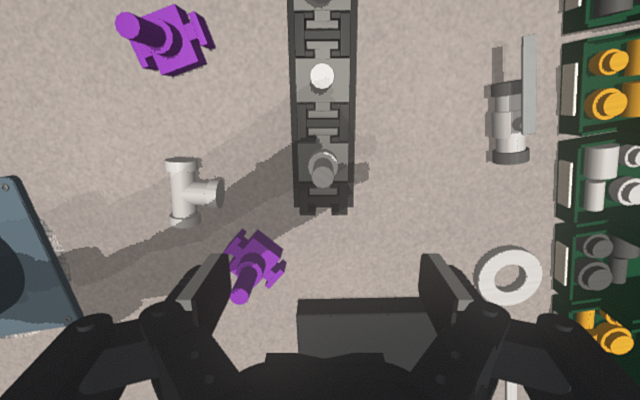

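arm_command --pt "-0.01 0.012 -0.2 0 0 0 0" --pt "-0.01 0.012 -0.4 0 0 0 0" --pt "-0.01 0.012 -0.6 0 0 0 0" --pt "-0.01 0.012 -0.75 0 0 0 0" --pt "-0.01 0.012 -0.85 0 0 0 0" --pt "-0.01 0.012 -0.92 0 0 0 0" --pt "-0.01 0.012 -0.98 0 0 0 0.2" --pt "-0.01 0.012 -1 0 0 0 0.4" --pt "-0.01 0.012 -1 0 0 0 0.4"

```text
clock: 3.75
tcp_pos: [0.5148, 0.069, 0.0812]
ee_rot: [[0.985, -0.0, 0.171], [-0.171, -0.001, 0.985], [-0.0, -1.0, -0.001]]
ft_force: [-0.2, 0.9, -0.1]
finger_gap: 0.0512
```

```bash
python3 - <<'E'
from h import *
s=sense(); print(s['clock'],s['tcp_pos'],s['finger_gap'],s['ft_force'])
for c in ['scene','wrist']: look(c,c+'1')
a=cv2.imread('pics/scene1.png')[130:250,260:460]; b=cv2.imread('pics/wrist1.png')
cv2.imwrite('pics/c1.png',np.vstack([cv2.resize(a,(500,300)),cv2.resize(b,(500,300))]))
E
```

```text
3.75 [0.51477652 0.0689583  0.08115566] 0.05124258833976502 [-0.18211538  0.88599341 -0.10826186]
```

View pics/c1.png

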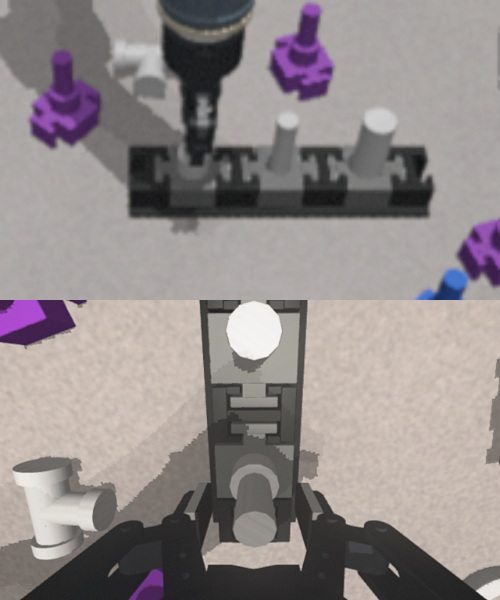

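The fingers straddle the stepped plug, which is centred between the pads (its top is at about (325,307) in the full wrist image). I'll go down 5 mm and close.

arm_command --pt "0 0 -0.025 0 0 0 0.4" --pt "0 0 -0.025 0 0 0 0.6" --pt "0 0 -0.025 0 0 0 0.75" --pt "0 0 -0.025 0 0 0 0.85" --pt "0 0 -0.025 0 0 0 0.9" --pt "0 0 -0.025 0 0 0 0.9" --pt "0 0 -0.025 0 0 0 0.9" --newtons 60

```text
clock: 4.55
tcp_pos: [0.5148, 0.0701, 0.0765]
ee_rot: [[0.986, 0.0, 0.17], [-0.17, 0.0, 0.986], [0.0, -1.0, 0.0]]
ft_force: [0.4, -0.5, 1.9]
finger_gap: 0.0206
```

arm_command --pt "0 0 0.02 0 0 0 0.9" --pt "0 0 0.05 0 0 0 0.9" --pt "0 0 0.08 0 0 0 0.9" --pt "0 0 0.11 0 0 0 0.9" --pt "0 0 0.11 0 0 0 0.9"

```text
clock: 5.05
tcp_pos: [0.5151, 0.0701, 0.0992]
ee_rot: [[0.985, 0.001, 0.17], [-0.17, 0.0, 0.985], [0.001, -1.0, 0.0]]
ft_force: [0.0, 0.4, -2.4]
finger_gap: 0.0206
```

arm_command --pt "0 0 0.06 0 0 0 0.9" --pt "0 0 0.14 0 0 0 0.9" --pt "0 0 0.25 0 0 0 0.9" --pt "0 0 0.38 0 0 0 0.9" --pt "0 0 0.5 0 0 0 0.9" --pt "0 0 0.58 0 0 0 0.9" --pt "0 0 0.62 0 0 0 0.9" --pt "0 0 0.62 0 0 0 0.9"

```text
clock: 5.85
tcp_pos: [0.5149, 0.0701, 0.2234]
ee_rot: [[0.985, 0.002, 0.17], [-0.17, 0.0, 0.985], [0.002, -1.0, 0.0]]
ft_force: [0.4, -0.1, -3.3]
finger_gap: 0.0205
```

```bash
python3 - <<'E'
from h import *
s=sense(); print(s['clock'],s['tcp_pos'],s['finger_gap'],s['ft_force'])
for c in ['scene','side']: look(c,c+'2')
a=cv2.imread('pics/scene2.png')[90:230,240:460]; b=cv2.imread('pics/side2.png')[100:300,200:420]
cv2.imwrite('pics/c2.png',np.hstack([cv2.resize(a,(400,300)),cv2.resize(b,(400,300))]))
E
```

```text
5.85 [0.51487864 0.07007542 0.22338993] 0.020525741057869046 [ 0.39897198 -0.11567094 -3.31901871]
```

View pics/c2.png

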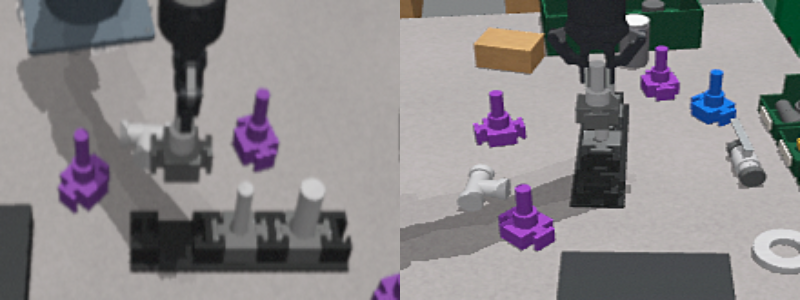

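The gauge is out of the rack and upright in the jaws at (185,150) in the left crop. The slim and thick gauges are still in the rack.

arm_command --pt "0.005 -0.06 0 0 0 0 0.9" --pt "0.01 -0.18 0 0 0 0 0.9" --pt "0.02 -0.32 0 0 0 0 0.9" --pt "0.03 -0.46 0 0 0 0 0.9" --pt "0.04 -0.6 0 0 0 0 0.9" --pt "0.04 -0.73 0 0 0 0 0.9" --pt "0.045 -0.81 0 0 0 0 0.9" --pt "0.045 -0.85 0 0 0 0 0.9"

```text
clock: 6.75
tcp_pos: [0.5228, -0.1029, 0.2213]
ee_rot: [[0.985, -0.002, 0.173], [-0.173, -0.001, 0.985], [-0.002, -1.0, -0.001]]
ft_force: [0.3, 0.5, -2.9]
finger_gap: 0.0206
```

arm_command --pt "0.005 -0.06 0 0 0 0 0.9" --pt "0.01 -0.18 0 0 0 0 0.9" --pt "0.02 -0.32 0 0 0 0 0.9" --pt "0.03 -0.46 0 0 0 0 0.9" --pt "0.04 -0.6 0 0 0 0 0.9" --pt "0.04 -0.73 0 0 0 0 0.9" --pt "0.045 -0.8 0 0 0 0 0.9" --pt "0.045 -0.84 0 0 0 0 0.9" --pt "0.045 -0.84 0 0 0 0 0.9"

```text
clock: 7.65
tcp_pos: [0.5325, -0.2682, 0.222]
ee_rot: [[0.985, -0.0, 0.17], [-0.17, 0.0, 0.985], [-0.0, -1.0, 0.0]]
ft_force: [0.1, 0.7, -3.7]
finger_gap: 0.0204
```

```bash
python3 - <<'E'
from h import *
s=sense(); print(s['clock'],s['tcp_pos'],s['finger_gap'],s['ft_force'])
for n in ['scene','side']:
    look(n,n+'3'); a=np.load(f'pics/{n}3.npz'); d=a['d']; v,u=np.mgrid[:400,:640]
    X=np.stack([(u-a['cx'])/a['fx']*d,(v-a['cy'])/a['fy']*d,d],-1); W=(X-a['t'])@a['R']
    m=(d>0)&(np.hypot(W[...,0]-.533,W[...,1]+.27)<.06)&(W[...,2]>.1)&(W[...,2]<.2)
    P=W[m]; print(n,np.percentile(P,[0.5,5,50,95],axis=0).round(4))
    B=P[P[:,2]<.175]; print(B.min(0),B.max(0))
a=cv2.imread('pics/scene3.png')[90:290,130:350]; b=cv2.imread('pics/side3.png')[180:380,220:440]
cv2.imwrite('pics/c3.png',np.hstack([cv2.resize(a,(400,364)),cv2.resize(b,(400,364))]))
E
```

```text
7.65 [ 0.53249364 -0.26818645  0.22199345] 0.02044367995051088 [ 0.07666724  0.70408597 -3.68714414]
scene [[ 0.508  -0.311   0.1504]
 [ 0.5169 -0.306   0.1547]
 [ 0.5482 -0.265   0.1797]
 [ 0.5656 -0.2322  0.1914]]
[ 0.50831257 -0.31178145  0.15011792] [ 0.56926448 -0.22795807  0.17491546]
side [[ 0.4994 -0.3123  0.1523]
 [ 0.5033 -0.31    0.1578]
 [ 0.5262 -0.2888  0.1816]
 [ 0.5563 -0.2568  0.1934]]
[ 0.49919143 -0.31367513  0.15046642] [ 0.55682795 -0.28463045  0.1749848 ]
```

View pics/c3.png

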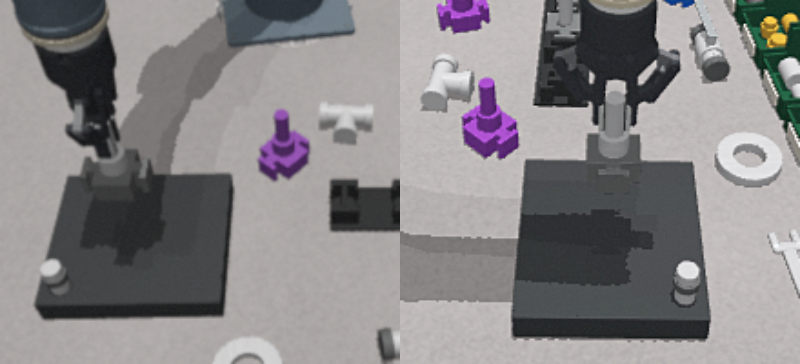

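arm_command --pt "0 0 -0.08 0 0 0 0.9" --pt "0 0 -0.2 0 0 0 0.9" --pt "0 0 -0.32 0 0 0 0.9" --pt "0 0 -0.42 0 0 0 0.9" --pt "0 0 -0.48 0 0 0 0.9" --pt "0 0 -0.51 0 0 0 0.9" --pt "0 0 -0.53 0 0 0 0.9" --pt "0 0 -0.53 0 0 0 0.9"

```text
clock: 8.55
tcp_pos: [0.5329, -0.2678, 0.1166]
ee_rot: [[0.986, 0.0, 0.169], [-0.169, -0.0, 0.986], [0.0, -1.0, 0.0]]
ft_force: [-0.0, -0.1, -2.1]
finger_gap: 0.0205
```

arm_command --pt "0 0 -0.01 0 0 0 0.9" --pt "0 0 -0.015 0 0 0 0.9" --pt "0 0 -0.015 0 0 0 0.9"

```text
clock: 8.85
tcp_pos: [0.5327, -0.2681, 0.1136]
ee_rot: [[0.985, 0.0, 0.17], [-0.17, -0.0, 0.985], [0.0, -1.0, -0.0]]
ft_force: [-0.3, -0.3, -2.4]
finger_gap: 0.0204
```

arm_command --pt "0 0 -0.005 0 0 0 0.9" --pt "0 0 -0.01 0 0 0 0.9" --pt "0 0 -0.01 0 0 0 0.9"

```text
clock: 9.15
tcp_pos: [0.5325, -0.268, 0.1112]
ee_rot: [[0.985, -0.0, 0.17], [-0.17, 0.0, 0.985], [-0.0, -1.0, 0.0]]
ft_force: [0.2, 0.3, -3.5]
finger_gap: 0.0208
```

arm_command --pt "0 0 -0.005 0 0 0 0.9" --pt "0 0 -0.005 0 0 0 0.9" --pt "0 0 -0.005 0 0 0 0.9"

```text
clock: 9.45
tcp_pos: [0.5327, -0.268, 0.1105]
ee_rot: [[0.986, 0.0, 0.17], [-0.17, -0.0, 0.986], [0.0, -1.0, -0.0]]
ft_force: [-0.3, 0.8, 0.1]
finger_gap: 0.0206
```

arm_command --pt "0 0 -0.003 0 0 0 0.9" --pt "0 0 -0.003 0 0 0 0.9" --pt "0 0 -0.003 0 0 0 0.9"

```text
clock: 9.75
tcp_pos: [0.5329, -0.2681, 0.1104]
ee_rot: [[0.985, 0.001, 0.17], [-0.17, -0.0, 0.985], [0.001, -1.0, -0.0]]
ft_force: [-1.2, 0.4, 6.0]
finger_gap: 0.0207
```

It stands on the plate: the vertical force went from about -3 N to +6 N. Before releasing, I'll check where it sits.

```bash
python3 - <<'E'
from h import *
for n in ['scene','side']: look(n,n+'4')
a=cv2.imread('pics/scene4.png')[120:290,130:300]; b=cv2.imread('pics/side4.png')[220:380,250:420]
cv2.imwrite('pics/c4.png',np.hstack([cv2.resize(a,(400,400)),cv2.resize(b,(400,400))]))
E
```

```text
(no output)
```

View pics/c4.png

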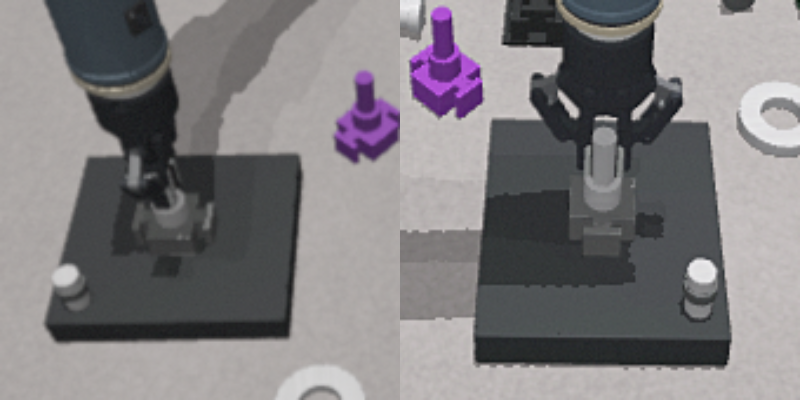

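The gauge stands upright on the plate's middle, at (170,225) in the left crop and (603,210) in the right. Now I'll release it and go straight up.

arm_command --pt "0 0 0 0 0 0 0.8" --pt "0 0 0 0 0 0 0.7" --pt "0 0 0 0 0 0 0.55" --pt "0 0 0 0 0 0 0.4" --pt "0 0 0 0 0 0 0.4" --pt "0 0 0 0 0 0 0.4"

```text
clock: 10.45
tcp_pos: [0.5326, -0.268, 0.1096]
ee_rot: [[0.986, -0.0, 0.17], [-0.17, 0.0, 0.986], [-0.0, -1.0, 0.0]]
ft_force: [0.5, 0.2, -1.4]
finger_gap: 0.0509
```

arm_command --pt "0 0 0.05 0 0 0 0.4" --pt "0 0 0.15 0 0 0 0.4" --pt "0 0 0.3 0 0 0 0.4" --pt "0 0 0.5 0 0 0 0.4" --pt "0 0 0.7 0 0 0 0.2" --pt "0 0 0.85 0 0 0 0" --pt "0 0 0.9 0 0 0 0" --pt "0 0 0.9 0 0 0 0"

```text
clock: 11.25
tcp_pos: [0.5332, -0.2681, 0.2917]
ee_rot: [[0.985, 0.003, 0.17], [-0.17, -0.001, 0.985], [0.003, -1.0, -0.001]]
ft_force: [0.3, -0.2, -0.4]
finger_gap: 0.0855
```

```bash
python3 - <<'E'
from h import *
s=sense(); print(s['clock'],s['tcp_pos'],s['finger_gap'],s['ft_force'])
for n in ['scene','side','wrist']:
    look(n,n+'5'); a=np.load(f'pics/{n}5.npz'); d=a['d']; v,u=np.mgrid[:400,:640]
    X=np.stack([(u-a['cx'])/a['fx']*d,(v-a['cy'])/a['fy']*d,d],-1); W=(X-a['t'])@a['R']
    P=W[(d>0)&(np.hypot(W[...,0]-.533,W[...,1]+.27)<.05)&(W[...,2]>.141)&(W[...,2]<.15)]
    print(n,len(P),P.mean(0) if len(P) else '')
    m=((d>0)&(abs(W[...,2]-.04)<.005)&(np.hypot(W[...,0]-.533,W[...,1]+.27)<.2)).astype(np.uint8)
    m=cv2.morphologyEx(m,cv2.MORPH_OPEN,np.ones((3,3)))
    P=W[m>0]; print('plate',cv2.minAreaRect(P[:,:2].astype(np.float32)))
a=cv2.imread('pics/scene5.png')[130:290,130:450]; b=cv2.imread('pics/side5.png')[140:380,250:420]
cv2.imwrite('pics/c5.png',np.hstack([cv2.resize(a,(500,250)),cv2.resize(b,(177,250))]))
E
```

```text
11.25 [ 0.53316401 -0.268136    0.2916825 ] 0.08553245086982536 [ 0.26437843 -0.24729749 -0.3616312 ]
scene 62 [ 0.53548623 -0.26984319  0.14453446]
plate ((0.533805787563324, -0.26888060569763184), (0.24001584947109222, 0.22382798790931702), 81.56423950195312)
side 73 [ 0.5316082  -0.27197866  0.14561446]
plate ((0.5318601727485657, -0.26946336030960083), (0.24384713172912598, 0.2201526015996933), 81.51045227050781)
wrist 456 [ 0.53205536 -0.26862884  0.14495901]
plate ((0.5316131114959717, -0.2679213285446167), (0.23973162472248077, 0.22032530605793), 81.44599151611328)
```

View pics/c5.png

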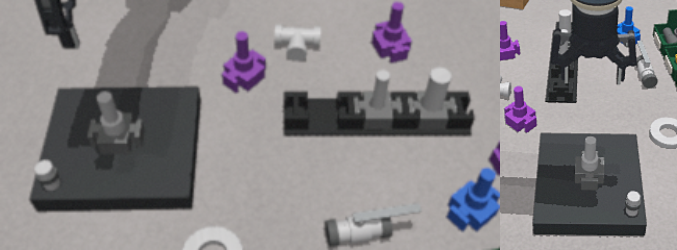

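The gauge stands upright within about 2 mm of the plate's middle, its top at z = 0.145 as expected. The other two gauges are still in the rack and the gripper is clear.

```bash
python3 -c "
from station import *
print(hand_in())"
```

```text
the job is handed in; nothing more can be done
None
```

The stepped plug gauge now stands upright in the middle of the granite plate, and I have handed the job in. I lifted it about 147 mm straight up out of the rack and carried it over. I lowered it until the force reading showed contact (about +6 N), then let go and moved the gripper straight up. The robot's clock read about 11.3 s when I took the final pictures, out of the 40 s allowed.

- **Position:** in the final pictures the plug's top is at z ≈ 0.145 m, as expected when it stands on the plate. Its axis is 1–3 mm from the plate's middle in all three cameras.
- **Other gauges:** the slim and thick gauges are still in the rack.
- **Gripper:** it is open and clear, touching nothing.
- **Small disagreements:** the cameras differ by up to about 4 mm on the same point. The finger opening read 20.6 mm on the 22 mm plug, but the grip held without slipping.

No check failed.

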